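# Line up the insulator castings by height

### The job

Line up the four ribbed resin castings by height on the round pads of the finishing board, each standing upright and centred on its pad: the shortest on the pad next to the upright steel stop, then each next taller one, with the tallest at the far end beside the jar. Set them down gently, do not tip any casting over, and leave the jar where it stands.

Things in the scene. Friction and masses are not known exactly. Their poses are not given: they have to be found in the camera images.
- casting2: The shortest ribbed tan resin casting: a round insulator post with 2 ribs over a flat foot disc, loose, standing upright. Ribs and foot 46 mm across, ribbed part 48 mm tall, then a plain white-masked round stub 26 mm across and 36 mm tall (the place to grip, from above; a grasp from any side will do); 84 mm tall in all, about 140 g. Origin at the centre of its underside, z up along the casting's axis.
- casting3: The second shortest ribbed tan resin casting: a round insulator post with 3 ribs over a flat foot disc, loose, standing upright. Ribs and foot 52 mm across, ribbed part 68 mm tall, then a plain white-masked round stub 26 mm across and 36 mm tall (the place to grip, from above; a grasp from any side will do); 104 mm tall in all, about 220 g. Origin at the centre of its underside, z up along the casting's axis.
- casting4: The second tallest ribbed tan resin casting: a round insulator post with 4 ribs over a flat foot disc, loose, standing upright. Ribs and foot 58 mm across, ribbed part 88 mm tall, then a plain white-masked round stub 26 mm across and 36 mm tall (the place to grip, from above; a grasp from any side will do); 124 mm tall in all, about 340 g. Origin at the centre of its underside, z up along the casting's axis.
- casting5: The tallest ribbed tan resin casting: a round insulator post with 5 ribs over a flat foot disc, loose, standing upright. Ribs and foot 64 mm across, ribbed part 108 mm tall, then a plain white-masked round stub 26 mm across and 36 mm tall (the place to grip, from above; a grasp from any side will do); 144 mm tall in all, about 480 g. Origin at the centre of its underside, z up along the casting's axis.
- pad1: One of four alike round dark rubber pads, 72 mm across and 3 mm thick, fixed in a straight row 100 mm apart on a pale plywood finishing board (90 x 560 x 12 mm, the row along its length, lying roughly crosswise to the robot). This is number 1 of 4 counting along the row; which end of the row has the stop changes from start to start. Origin at the centre of its underside, 12 mm above the table, so its top is 3 mm above the origin and 15 mm above the table.
- pad2: One of four alike round dark rubber pads, 72 mm across and 3 mm thick, fixed in a straight row 100 mm apart on a pale plywood finishing board (90 x 560 x 12 mm, the row along its length, lying roughly crosswise to the robot). This is number 2 of 4 counting along the row; which end of the row has the stop changes from start to start. Origin at the centre of its underside, 12 mm above the table, so its top is 3 mm above the origin and 15 mm above the table.
- pad3: One of four alike round dark rubber pads, 72 mm across and 3 mm thick, fixed in a straight row 100 mm apart on a pale plywood finishing board (90 x 560 x 12 mm, the row along its length, lying roughly crosswise to the robot). This is number 3 of 4 counting along the row; which end of the row has the stop changes from start to start. Origin at the centre of its underside, 12 mm above the table, so its top is 3 mm above the origin and 15 mm above the table.
- pad4: One of four alike round dark rubber pads, 72 mm across and 3 mm thick, fixed in a straight row 100 mm apart on a pale plywood finishing board (90 x 560 x 12 mm, the row along its length, lying roughly crosswise to the robot). This is number 4 of 4 counting along the row; which end of the row has the stop changes from start to start. Origin at the centre of its underside, 12 mm above the table, so its top is 3 mm above the origin and 15 mm above the table.
- stop: Upright steel stop, fixed on the board at one end of the row, 85 mm from the centre of the nearest pad: a plate 70 mm wide across the board, 8 mm thick, 75 mm tall on a small foot. It marks the short end of the row. Origin at the centre of its underside, on the board.
- jar: Small amber glass jar with a white lid, 52 mm across and 80 mm tall, loose, standing on the board at the other end of the row, 85 mm from the centre of the nearest pad. To be left alone. Origin at the centre of its underside.
There are look-alikes about, which are no part of the job. What is shaped like the casting2 but blue is not meant. What is shaped like the casting4 but turquoise is not meant.

How it is judged:
At the end, for the whole second after the job is handed in: Counting from the steel stop, the pads carry the castings with 2, 3, 4 and 5 ribs in that order; each casting's axis is within 12 mm of its pad's centre, it stands on the pad (underside within 4 mm of the pad's top), upright within 0.08 rad, at rest (((horizontal distance between stop and pad1 below 0.15 m and horizontal distance between casting2 and pad1 below 0.012 m and horizontal distance between casting3 and pad2 below 0.012 m and horizontal distance between casting4 and pad3 below 0.012 m and horizontal distance between casting5 and pad4 below 0.012 m) or (horizontal distance between stop and pad4 below 0.15 m and horizontal distance between casting2 and pad4 below 0.012 m and horizontal distance between casting3 and pad3 below 0.012 m and horizontal distance between casting4 and pad2 below 0.012 m and horizontal distance between casting5 and pad1 below 0.012 m)) and angle between each of casting2, casting3, casting4, casting5's own z axis and vertical below 0.08 rad and height (world z) of casting2 between 0.011 and 0.019 m and linear speed of each of casting2, casting3, casting4, casting5 below 0.02 m/s and angular speed of each of casting2, casting3, casting4, casting5 below 0.2 rad/s and height (world z) of casting3 between 0.011 and 0.019 m and height (world z) of casting4 between 0.011 and 0.019 m and height (world z) of casting5 between 0.011 and 0.019 m); the robot touches nothing.
It fails at once if a casting is tipped over (leans more than 0.6 rad) (angle between any of casting2, casting3, casting4, casting5's own z axis and vertical above 0.6 rad).
It fails at once if a casting is dropped (falls free of the fingers from more than about 20 mm above its pad) ((height (world z) of casting2 above 0.035 m and linear speed of casting2 above 0.25 m/s and contact force between the fingers and casting2 below 0.05 N) or (height (world z) of casting3 above 0.035 m and linear speed of casting3 above 0.25 m/s and contact force between the fingers and casting3 below 0.05 N) or (height (world z) of casting4 above 0.035 m and linear speed of casting4 above 0.25 m/s and contact force between the fingers and casting4 below 0.05 N) or (height (world z) of casting5 above 0.035 m and linear speed of casting5 above 0.25 m/s and contact force between the fingers and casting5 below 0.05 N)).
It fails at once if the jar is moved by more than 20 mm (distance of jar from where it was at the start of the episode above 0.02 m).
It also fails if it takes over 112 s, if anything falls off the work surface, if the arm or the gripper's body presses on something with over 40 N, if the wrist force passes 120 N, or if a joint passes its speed limit or range.

### The arm

A 6-joint arm with a two-finger parallel gripper is mounted at the origin on the work surface. World frame = base frame: x ahead of the robot, y to its left, z up, the work surface at z = 0. Lengths are in m, angles in rad, forces in N, time in s.
With the tool pointing down it reaches from about 0.35 to 0.975 m from the base axis. Payload 4.9 kg.
Tool frame: the origin (TCP) lies on the centre line of the jaws, within the pads' length; the fingertips stand ctrl.nose_length ahead of it and the grasp point (between the pads) lies 2 mm behind it (ctrl.nose_length is the distance from the TCP to the fingertips, in m); z points along the fingers, y is the direction in which the jaws open and shut (so a half turn about z gives the same grasp; the last joint's range is limited). The gripper opens to 85 mm and grips with 20 to 120 N. Pads are 22 mm wide; open, the fingers measure 114 mm over their backs; the gripper's body (76 mm by 85 mm) begins 54 mm behind the grasp point. The pads swing forward as they close: fully open they stand 13 mm farther back than shut.
Start: joints at [-1.271, 0.053, 1.613, -0, 1.476, -0.119], TCP at [0.254, -0.571, 0.248] pointing down, gripper open.
Joint ranges: [-3.01, 3.01], [-1.01, 2.22], [0.06, 2.58], [-1.02, 4.17], [0.09, 2.62], [-3.14, 3.14]. Speed limits (rad/s): [2.57, 2.57, 3.14, 3.14, 3.14, 3.14].

### API

Orientations are given as a rotation vector (axis times angle).
In Python, from station import sensors, get_image, order, ctrl gives the robot as it stands.
- The arm moves only by the tool move_arm, never from a script. Its argument "increments" is a list of rows, each a list of 5 numbers: the shift along the tool's x, y, z in cm, then the turn about the tool's z in degrees, then the finger opening in cm, from 0 to 8.54. In form: [[dx, dy, dz, twist, gripper], ...]. A call has 1 to 5 rows; each row is the pose to reach, as a shift and turn from the pose commanded when the call began, along the tool's axes at that moment; what a row does not reach only later rows make up. A row lasts 1/8 s, in which the tool goes at most 62.5 mm and 10.7 degrees, less where a joint would pass 70% of its speed; a pose out of reach is approached as far as the arm can. A call with a gripper value outside its range is refused whole. The fingers move at their own pace and stop on an object; "newtons" is the grip in N (left out, the last holds). Time passes only in rows, so rows that repeat a pose let the fingers close. It gives the time, the measured TCP pose, the force and the opening at its end, in the units of the state.
- sensors.get_obs(): the state, without advancing time (a new reading comes with each control period).
- get_image(name): name is "scene" or "top"; returns a dict with "image" (480x640x3 uint8, red, green, blue), "K" (3x3 intrinsics, pixels), "D" ([k1, k2, p1, p2, k3] as OpenCV has them; the pictures are not rectified), "R" (3x3) and "t" (3): a world point X has camera coordinates R X + t. Camera axes: x right, y down, z forward; pixel columns grow to the right and rows downward; lengths in m; the calibration is good to about 2 mm. A picture is of the moment at which its call begins. There is no depth.
- order.finish_job(): hands the job in, once; it reports no verdict.
The state is a dict: "t": time; "q": joint angles; "dq": joint speeds; "effort": joint torques, N m; "tool_pos": TCP position; "tool_rot": TCP orientation; "contact_force": force on the tool from outside, world axes, zero at the start; "wrist_torque": the same for the moment, N m; "opening": finger opening in m.
Only numpy, scipy, OpenCV 4.12 (cv2) and the standard library are available. Lean on these libraries where they do the work, as an engineer would, in place of code of your own. Each camera call takes 0.05 s, during which the arm holds its last target.

## Working session

There is one attempt and no reset: what is moved stays moved. The work goes in short steps, Python scripts to look and compute and a tool call to move; the robot and the scene stay as the last step left them, time stands still between calls to the robot, and variables do not carry over. Pictures are saved under pics/ and viewed, and the job is handed in when it is done.

Besides the shell and the picture viewer there is one more tool, called after "Request:" by a JSON object that holds its "fn" and its "kwargs". move_arm: Moves the arm, as the interface text tells. Its arguments: {"type":"object","properties":{"increments":{"type":"array"},"newtons":{"type":"number"}},"required":["increments"]}

```bash
mkdir -p pics; ls; python3 - <<'E'
from station import sensors,get_image,order,ctrl
import cv2
o=sensors.get_obs()
for k,v in o.items(): print(k,v)
print(ctrl.nose_length)
for n in("scene","top"):
    d=get_image(n); cv2.imwrite(f"pics/{n}0.png",d["image"][:,:,::-1]); print(n,d["K"],d["D"],d["R"],d["t"])
E
```

```text
pics
t 0.0
q [-1.27098640e+00  5.33429619e-02  1.61430034e+00 -2.73623672e-05
  1.47602688e+00 -1.19021454e-01]
dq [ 0.00121186 -0.00102374  0.00042342 -0.0003395  -0.00117451 -0.00036604]
effort [ 2.66872294e-04 -3.93675828e+01 -3.70180643e+01 -1.35614528e-04
  6.97901094e-03  6.58917321e-08]
tool_pos [ 0.25398661 -0.57040996  0.24706783]
tool_rot [-3.07093456e+00 -6.52675041e-01  3.36976368e-04]
contact_force [ 0.41745051  0.30241217 -0.57605263]
wrist_torque [-0.02016285  0.01196597 -0.02690025]
opening 0.0854824886933535
0.017
scene [[457.29599478   0.         325.12183244]
 [  0.         457.29599478 238.18488999]
 [  0.           0.           1.        ]] [0.01240379 0.         0.         0.         0.        ] [[ 0.64325822  0.76560644 -0.00810186]
 [ 0.53381438 -0.45604333 -0.71208615]
 [-0.54887254  0.45373038 -0.70204535]] [-0.31736457 -0.24913948  1.09545489]
top [[489.47542507   0.         307.45818865]
 [  0.         489.47542507 233.94000704]
 [  0.           0.           1.        ]] [-0.12054246  0.          0.          0.          0.        ] [[-0.0036176  -0.99997792 -0.0055746 ]
 [-0.99868003  0.00389842 -0.05121529]
 [ 0.05123589  0.00538196 -0.99867208]] [0.02449059 0.51055379 0.91859478]
```

View pics/scene0.png

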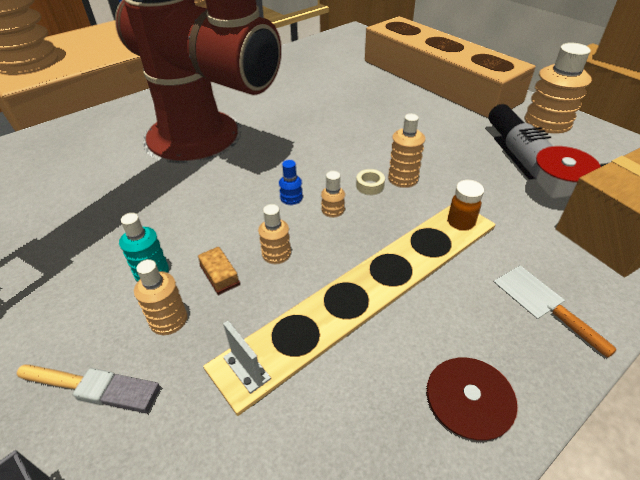

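View pics/top0.png

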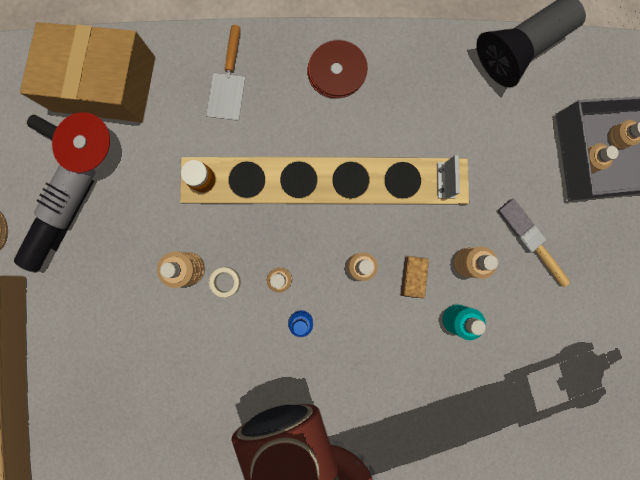

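Top view candidates:
- Tan castings: (173,270), (279,280), (362,267) and (478,262).
- Look-alikes: blue at (300,324) and turquoise at (465,322).
- Others: castings in the bin at (605,155) and (630,132), and a large one at the left edge.

In the scene view the four tan castings near the board are at (405,150), (333,195), (274,235) and (160,295). I'll enlarge these to count ribs, and measure positions.

```bash
cat > h.py <<'E'
import numpy as np,cv2
from station import sensors,get_image,order,ctrl
def ray(d,uv):
    p=cv2.undistortPoints(np.array([[uv]],float),d["K"],d["D"])[0,0]
    R,t=np.array(d["R"]),np.array(d["t"])
    c=-R.T@t; v=R.T@np.array([p[0],p[1],1]); return c,v/np.linalg.norm(v)
def onplane(d,uv,z):
    c,v=ray(d,uv); return c+v*(z-c[2])/v[2]
def tri(rs):
    A=sum(np.eye(3)-np.outer(v,v) for c,v in rs); b=sum((np.eye(3)-np.outer(v,v))@c for c,v in rs)
    return np.linalg.solve(A,b)
def proj(d,X):
    r,_=cv2.Rodrigues(np.array(d["R"])); return cv2.projectPoints(np.array([X],float),r,np.array(d["t"]),d["K"],d["D"])[0].ravel()
def blobs(mask,lo,hi):
    n,l,s,c=cv2.connectedComponentsWithStats(mask.astype(np.uint8))
    return [(c[i].round(1),s[i].tolist()) for i in range(1,n) if lo<s[i][4]<hi]
E
python3 - <<'E'
from h import *
top=get_image("top");sc=get_image("scene")
im=sc["image"][:,:,::-1]
cr=[cv2.resize(im[y-65:y+65,x-50:x+50],None,fx=2,fy=4*0.5*1.0,interpolation=cv2.INTER_CUBIC) for x,y in((333,195),(274,235),(160,295),(405,150))]
cv2.imwrite("pics/crop.png",np.hstack(cr))
a=top["image"].astype(int)
dark=(a.max(2)<50); dark[:140]=0;dark[215:]=0;dark[:,:175]=0;dark[:,475:]=0
for c,s in blobs(dark,300,3000):
    print("pad",c,s,onplane(top,c,0.015).round(4))
sp=sc["image"].astype(int)
dk=sp.max(2)<50; dk[:220]=0;dk[370:]=0;dk[:,:260]=0;dk[:,465:]=0
for c,s in blobs(dk,300,4000): print("pad scene",c,s,onplane(sc,c,0.015).round(4))
for d,n in((top,"top"),(sc,"sc")):
    a=d["image"].astype(int)
    w=((a.max(2)-a.min(2))<40)&(a.min(2)>150)
    for c,s in blobs(w,40,1200): print(n,c,s)
E
```

```text
pad [246.6 179.2] [229, 162, 36, 35, 989] [0.6162 0.1389 0.015 ]
pad [298.1 179.3] [281, 162, 35, 36, 1004] [0.6153 0.0401 0.015 ]
pad [350.2 179.5] [333, 162, 36, 36, 999] [ 0.6146 -0.0596  0.015 ]
pad [402.3 179.7] [385, 162, 36, 36, 1006] [ 0.6141 -0.1599  0.015 ]
pad scene [430.1 242.2] [411, 229, 40, 28, 863] [0.6178 0.1379 0.015 ]
pad scene [390.4 269.5] [370, 254, 42, 32, 1020] [0.6173 0.0383 0.015 ]
pad scene [345.7 300.2] [324, 283, 44, 35, 1222] [ 0.6168 -0.0613  0.015 ]
pad scene [295.1 335.1] [272, 315, 47, 41, 1494] [ 0.6164 -0.161   0.015 ]
top [336.1  67.9] [332, 63, 10, 11, 75]
top [ 78.9 141.1] [74, 136, 11, 11, 98]
top [612.1 152.1] [607, 146, 11, 13, 111]
top [456.9 173.3] [455, 155, 5, 38, 141]
top [193.1 172.2] [181, 160, 25, 25, 499]
top [533.6 238. ] [522, 226, 24, 25, 316]
top [490.5 262.2] [484, 256, 14, 14, 155]
top [365.9 266.6] [359, 260, 15, 14, 152]
top [167.2 269.7] [161, 263, 14, 15, 162]
top [277.  280.6] [271, 274, 13, 14, 146]
top [478.2 327.3] [472, 321, 14, 14, 155]
sc [100.6  11.5] [90, 0, 23, 23, 246]
sc [575.3  48.2] [561, 43, 29, 12, 261]
sc [523.3 106.2] [513, 90, 21, 32, 211]
sc [568.8 160.8] [563, 157, 13, 8, 72]
sc [ 16.1 277.6] [0, 257, 43, 45, 1113]
sc [145.5 266.2] [137, 260, 19, 14, 200]
sc [240.5 371.9] [224, 352, 34, 40, 346]
sc [265.6 376.6] [262, 372, 8, 11, 47]
sc [471.9 391.9] [464, 385, 17, 15, 195]
```

View pics/crop.png

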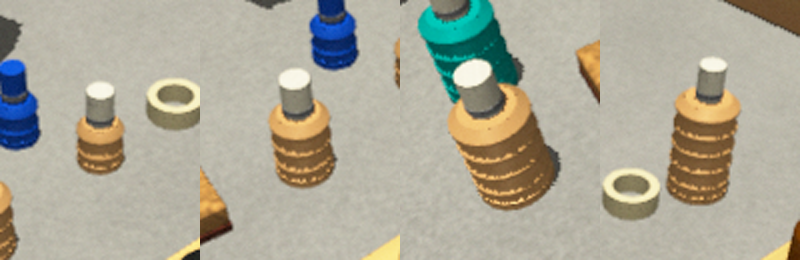

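The crops confirm it: the tan castings have 2 ribs at scene (333,195), 3 at (274,235), 4 at (160,295) and 5 at (405,150). The stop is at the −y end and the jar at +y. Next, the stub tops in both views.

```bash
cat > caps.py <<'E'
from h import *
def caps(guess,top=None,sc=None):
    """guess: {n:(x,y,zbase)} -> cap centre on plane of its known height, in both views, by bright white top-face mask"""
    top=top or get_image("top");sc=sc or get_image("scene")
    out={}
    for n,(x,y,zb) in guess.items():
        z=zb+(44+20*n)/1000; r=[]; rs=[]
        for d in(top,sc):
            u=proj(d,(x,y,z)); a=d["image"].astype(int)
            w=((a.max(2)-a.min(2))<45)&(a.min(2)>(185 if d is sc else 170))
            yy,xx=np.mgrid[:480,:640]; w&=((xx-u[0])**2+(yy-u[1])**2<22**2)
            b=sorted(blobs(w,30,600),key=lambda b:-b[1][4])
            if not b: print(n,"none"); continue
            b=b[0]
            c=(b[1][0]+(b[1][2]-1)/2,b[1][1]+(b[1][3]-1)/2)
            r.append((b[0].tolist(),b[1],onplane(d,b[0],z)[:2].round(4).tolist())); rs.append(ray(d,b[0]))
        if len(rs)==2:
            t=tri(rs); print(n,r,"tri",t.round(4))
        out[n]=r
    return out
E
python3 - <<'E'
from caps import *
top=get_image("top")
g={}
for n,uv in((2,(277,280.6)),(3,(365.9,266.6)),(4,(490.5,262.2)),(5,(167.2,269.7))):
    p=onplane(top,uv,.044+.02*n); g[n]=(p[0],p[1],0)
caps(g,top)
E
```

```text
2 [([277.0, 280.7], [271, 275, 13, 13, 121], [0.4251, 0.0759]), ([332.7, 174.3], [326, 170, 14, 9, 98], [0.4249, 0.0765])] tri [0.4253 0.076  0.0845]
3 [([365.9, 266.5], [360, 261, 13, 13, 126], [0.4497, -0.0779]), ([270.6, 208.7], [263, 204, 16, 11, 134], [0.4498, -0.0776])] tri [ 0.4498 -0.0778  0.1041]
4 [([490.2, 261.9], [484, 256, 13, 13, 122], [0.4562, -0.2883]), ([145.6, 266.4], [137, 260, 18, 14, 189], [0.4575, -0.289])] tri [ 0.4562 -0.2888  0.1227]
5 [([167.1, 269.6], [161, 264, 13, 13, 129], [0.4459, 0.2537]), ([411.1, 116.6], [405, 113, 14, 8, 81], [0.4454, 0.254])] tri [0.4459 0.2535 0.1443]
```

Casting stub centres (x, y):
- casting2 (0.425, 0.076)
- casting3 (0.450, −0.078)
- casting4 (0.457, −0.289)
- casting5 (0.446, 0.254)

Both views agree to about 1 mm. The pads average x≈0.616, y = 0.138, 0.039, −0.060, −0.160, with the stop at the −y end. I'll turn the tool by −66°, which makes tool x = +y and tool y = +x.

Request:
{"fn": "move_arm", "kwargs": {"increments": [[0,0,0,-10,8.5],[0,0,0,-20,8.5],[0,0,0,-30,8.5],[0,0,0,-40,8.5],[0,0,0,-50,8.5]], "newtons": 40}}

```text
t: 0.92
tool_pos: [0.2541, -0.5709, 0.2482]
tool_rot: [-2.503, -1.898, -0.0]
contact_force: [-0.1, -0.8, 0.6]
opening: 0.085
```

Request:
{"fn": "move_arm", "kwargs": {"increments": [[0,0,0,-8,8.5],[0,0,0,-16,8.5],[0,0,0,-16,8.5]]}}

```text
t: 1.3
tool_pos: [0.2541, -0.5709, 0.2482]
tool_rot: [-2.223, -2.219, -0.0]
contact_force: [0.0, -0.4, -0.1]
opening: 0.0852
```

```bash
cat > go.py <<'E'
import sys
from h import *
from scipy.spatial.transform import Rotation as Ro
o=sensors.get_obs(); R=Ro.from_rotvec(o["tool_rot"]).as_matrix(); p=np.array(o["tool_pos"])
print("t",o["t"],"pos",p.round(4),"yaw",np.degrees(np.arctan2(R[1,0],R[0,0])).round(2),"tilt",np.degrees(np.arccos(-R[2,2])).round(2),"open",round(o["opening"],4),"F",np.array(o["contact_force"]).round(1))
for a in sys.argv[1:]:
    T=np.array(eval(a)); d=R.T@(T-p)*100; print(T,"inc cm",d.round(2)); p=T
E
python3 go.py .425,.076,.26 .425,.076,.07; python3 -c "
from h import *
print(onplane(get_image('top'),(478.2,327.3),.124))"
```

```text
t 1.3 pos [ 0.2541 -0.5709  0.2482] yaw 89.9 tilt 0.01 open 0.0852 F [ 0.  -0.4 -0.1]
[0.425 0.076 0.26 ] inc cm [64.72 16.97 -1.17]
[0.425 0.076 0.07 ] inc cm [-0.  0. 19.]
[ 0.34579785 -0.2660952   0.124     ]
```

Request:
{"fn": "move_arm", "kwargs": {"increments": [[5,2,-1,0,8.5],[11,4,-1.17,0,8.5],[17,7,-1.17,0,8.5],[23,10,-1.17,0,8.5],[29,13,-1.17,0,8.5]]}}

```text
t: 1.98
tool_pos: [0.3782, -0.2922, 0.2602]
tool_rot: [2.224, 2.217, 0.0]
contact_force: [1.2, 0.3, -1.0]
opening: 0.0852
```

Request:
{"fn": "move_arm", "kwargs": {"increments": [[6,1,0,0,8.5],[12,2,0,0,8.5],[18,3,0,0,8.5],[24,4,0,0,8.5],[30,4,0,0,8.5]]}}

```text
t: 2.6
tool_pos: [0.4177, 0.008, 0.2603]
tool_rot: [2.223, 2.218, 0.001]
contact_force: [0.8, 0.2, -0.8]
opening: 0.085
```

Request:
{"fn": "move_arm", "kwargs": {"increments": [[5,0,0,0,8.5],[5.7,0,0,0,8.5],[5.7,0,0,0,8.5]]}}

```text
t: 2.98
tool_pos: [0.4177, 0.063, 0.2601]
tool_rot: [2.221, 2.221, -0.001]
contact_force: [-1.7, 0.0, -0.9]
opening: 0.0847
```

```bash
python3 go.py .425,.076,.26 .425,.076,.07
```

```text
t 2.975 pos [0.4177 0.063  0.2601] yaw 89.99 tilt 0.03 open 0.0847 F [-1.7  0.  -0.9]
[0.425 0.076 0.26 ] inc cm [1.3  0.73 0.01]
[0.425 0.076 0.07 ] inc cm [ 1.0e-02 -0.0e+00  1.9e+01]
```

Request:
{"fn": "move_arm", "kwargs": {"increments": [[1.3,0.73,0,0,8.5],[1.3,0.73,5,0,8.5],[1.3,0.73,10,0,8.5],[1.3,0.73,12,0,8.5],[1.3,0.73,12,0,8.5]]}}

```text
t: 3.6
tool_pos: [0.424, 0.0754, 0.1379]
tool_rot: [-2.222, -2.217, 0.005]
contact_force: [1.1, -0.1, 0.1]
opening: 0.0851
```

```bash
python3 go.py .425,.076,.07; python3 -c "
from h import *
for n in('scene','top'):
  im=get_image(n)['image'][:,:,::-1]
  c=im[100:260,240:440] if n=='scene' else im[200:360,180:380]
  cv2.imwrite('pics/a_%s.png'%n,cv2.resize(c,None,fx=2,fy=2))
a=cv2.imread('pics/a_scene.png');b=cv2.imread('pics/a_top.png');cv2.imwrite('pics/a1.png',np.hstack([a,b]))"
```

```text
t 3.6 pos [0.424  0.0754 0.1379] yaw 89.87 tilt 0.27 open 0.0851 F [ 1.1 -0.1  0.1]
[0.425 0.076 0.07 ] inc cm [0.06 0.13 6.79]
```

View pics/a1.png

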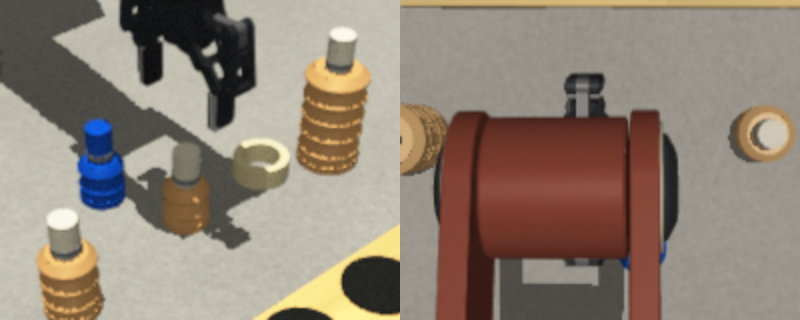

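The scene crop shows the fingers straddling the casting2 stub at about (185,160). I'll descend to z=0.07 and close.

Request:
{"fn": "move_arm", "kwargs": {"increments": [[0,0,3,0,8.5],[0,0,5,0,8.5],[0,0,6,0,8.5],[0,0,6.8,0,8.5],[0,0,6.8,0,8.5]]}}

```text
t: 4.32
tool_pos: [0.4253, 0.076, 0.0723]
tool_rot: [2.222, 2.221, 0.0]
contact_force: [-0.1, -0.3, -0.2]
opening: 0.0848
```

```bash
python3 go.py .425,.076,.07
```

```text
t 4.325 pos [0.4253 0.076  0.0723] yaw 89.99 tilt 0.02 open 0.0848 F [-0.1 -0.3 -0.2]
[0.425 0.076 0.07 ] inc cm [-0.   -0.03  0.23]
```

Request:
{"fn": "move_arm", "kwargs": {"increments": [[0,0,0.2,0,5],[0,0,0.2,0,3.5],[0,0,0.2,0,2],[0,0,0.2,0,2],[0,0,0.2,0,2]], "newtons": 40}}

```text
t: 4.95
tool_pos: [0.4254, 0.0761, 0.0704]
tool_rot: [2.221, 2.221, 0.001]
contact_force: [0.2, -0.4, 1.1]
opening: 0.0251
```

Request:
{"fn": "move_arm", "kwargs": {"increments": [[0,0,0,0,2],[0,0,0,0,2],[0,0,-1,0,2],[0,0,-3,0,2],[0,0,-3,0,2]]}}

```text
t: 5.58
tool_pos: [0.426, 0.0761, 0.1015]
tool_rot: [2.22, 2.22, 0.003]
contact_force: [-0.7, 0.7, -2.2]
opening: 0.0249
```

```bash
python3 go.py .425,.076,.23 .616,-.1605,.23; python3 -c "
from h import *
im=get_image('scene')['image'][:,:,::-1]
cv2.imwrite('pics/b1.png',cv2.resize(im[80:280,220:460],None,fx=3,fy=3))"
```

```text
t 5.575 pos [0.426  0.0761 0.1015] yaw 90.0 tilt 0.17 open 0.0249 F [-0.7  0.7 -2.2]
[0.425 0.076 0.23 ] inc cm [-1.000e-02 -6.000e-02 -1.285e+01]
[ 0.616  -0.1605  0.23  ] inc cm [-23.65  19.1    0.06]
```

View pics/b1.png

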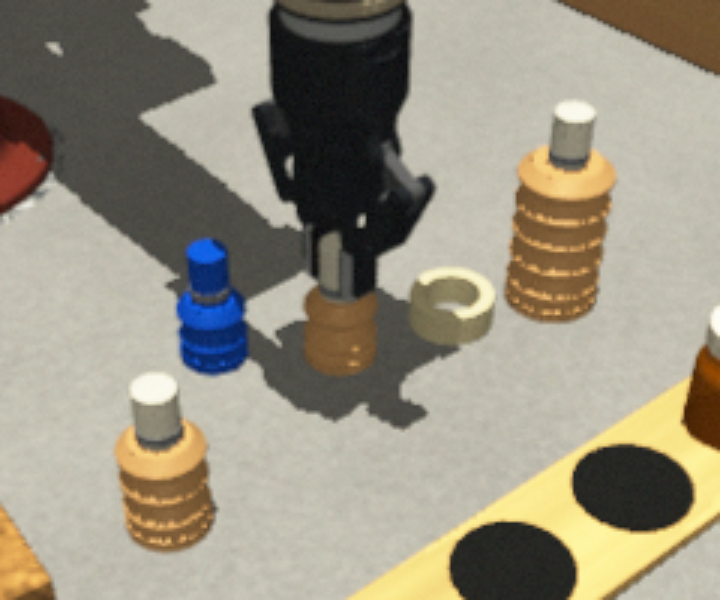

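Casting2 is off the table, upright and held (crop centre (340,330)). I'll lift and carry it to the pad by the stop.

Request:
{"fn": "move_arm", "kwargs": {"increments": [[0,0,-3,0,2],[0,0,-6,0,2],[0,0,-9,0,2],[0,2,-12,0,2],[-2,4,-12.8,0,2]]}}

```text
t: 6.25
tool_pos: [0.4661, 0.0565, 0.2295]
tool_rot: [2.218, 2.222, 0.003]
contact_force: [0.1, -0.7, -1.2]
opening: 0.0249
```

Request:
{"fn": "move_arm", "kwargs": {"increments": [[-3,3,0,0,2],[-7,6,0,0,2],[-11,9,0,0,2],[-15,12,0,0,2],[-18,14,0,0,2]]}}

```text
t: 6.88
tool_pos: [0.6053, -0.1256, 0.226]
tool_rot: [-2.221, -2.219, 0.002]
contact_force: [-0.2, 0.8, -1.2]
opening: 0.0245
```

```bash
python3 go.py .6155,-.1605,.23  .6155,-.1605,.086
```

```text
t 6.875 pos [ 0.6053 -0.1256  0.226 ] yaw 89.94 tilt 0.16 open 0.0245 F [-0.2  0.8 -1.2]
[ 0.6155 -0.1605  0.23  ] inc cm [-3.49  1.02 -0.41]
[ 0.6155 -0.1605  0.086 ] inc cm [-1.00e-02  4.00e-02  1.44e+01]
```

Request:
{"fn": "move_arm", "kwargs": {"increments": [[-2,0.6,0,0,2],[-3.5,1,0,0,2],[-3.5,1,3,0,2],[-3.5,1,6,0,2],[-3.5,1,8,0,2]]}}

```text
t: 7.5
tool_pos: [0.6139, -0.1582, 0.146]
tool_rot: [-2.219, -2.22, 0.001]
contact_force: [-0.1, 1.7, -1.3]
opening: 0.0247
```

Request:
{"fn": "move_arm", "kwargs": {"increments": [[0,0,2,0,2],[0,0,3,0,2],[0,0,3.5,0,2],[0,0,3.5,0,2]]}}

```text
t: 8.0
tool_pos: [0.6153, -0.159, 0.1133]
tool_rot: [2.221, 2.221, 0.0]
contact_force: [0.7, 0.1, -1.9]
opening: 0.0248
```

```bash
python3 go.py .6155,-.1605,.0855; python3 -c "
from h import *
s=get_image('scene')
im=s['image'][:,:,::-1]
cv2.imwrite('pics/c1.png',cv2.resize(im[240:400,200:400],None,fx=4,fy=3.75))"
```

```text
t 8.0 pos [ 0.6153 -0.159   0.1133] yaw 90.0 tilt 0.03 open 0.0248 F [ 0.7  0.1 -1.9]
[ 0.6155 -0.1605  0.0855] inc cm [-0.15  0.02  2.78]
```

View pics/c1.png

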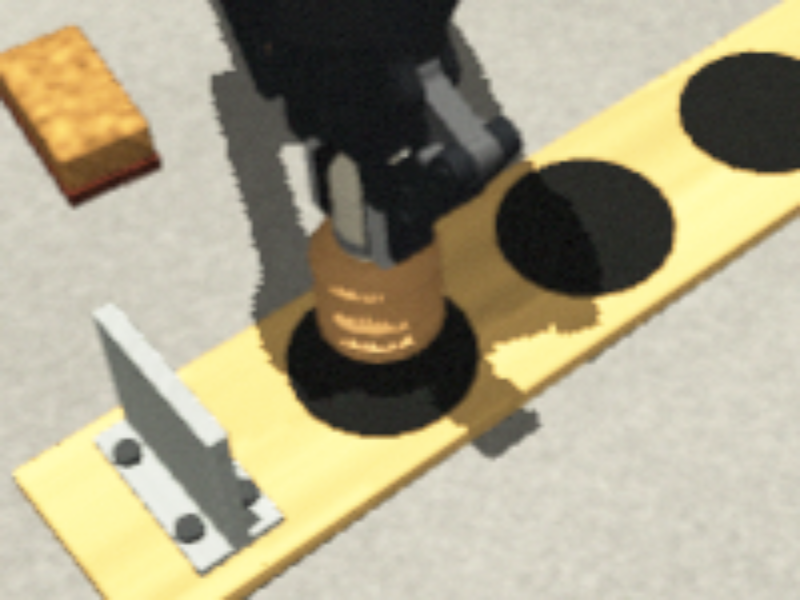

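Casting2 hangs upright about 28 mm above the stop-end pad (pad centred in the crop at about (380,370)). Lowering gently.

Request:
{"fn": "move_arm", "kwargs": {"increments": [[-0.15,0,0.8,0,2],[-0.15,0,1.5,0,2],[-0.15,0,2,0,2],[-0.15,0,2.4,0,2],[-0.15,0,2.5,0,2]]}}

```text
t: 8.68
tool_pos: [0.6148, -0.1604, 0.0875]
tool_rot: [-2.221, -2.221, 0.0]
contact_force: [-0.6, 0.4, -1.4]
opening: 0.0248
```

Request:
{"fn": "move_arm", "kwargs": {"increments": [[0,0,0.1,0,2],[0,0,0.2,0,2],[0,0,0.3,0,2],[0,0,0.3,0,2]]}}

```text
t: 9.18
tool_pos: [0.6152, -0.1606, 0.0855]
tool_rot: [2.221, 2.221, 0.0]
contact_force: [-0.5, 0.2, 0.6]
opening: 0.0249
```

The vertical force went from −1.4 to +0.6 N, so the casting is on the pad. Opening.

Request:
{"fn": "move_arm", "kwargs": {"increments": [[0,0,0,0,2.8],[0,0,0,0,3.5],[0,0,0,0,5],[0,0,0,0,8.5],[0,0,0,0,8.5]]}}

```text
t: 9.8
tool_pos: [0.615, -0.1605, 0.085]
tool_rot: [2.222, 2.221, -0.0]
contact_force: [-0.8, 0.1, 0.1]
opening: 0.0833
```

Request:
{"fn": "move_arm", "kwargs": {"increments": [[0,0,-3,0,8.5],[0,0,-7,0,8.5],[0,0,-12,0,8.5],[0,-4,-16,0,8.5],[2,-8,-16,0,8.5]]}}

```text
t: 10.42
tool_pos: [0.5363, -0.1418, 0.2503]
tool_rot: [2.217, 2.214, 0.005]
contact_force: [-0.5, 0.4, -0.1]
opening: 0.0849
```

```bash
python3 go.py .4498,-.0778,.23 .4498,-.0778,.09; python3 -c "
from caps import *
caps({2:(.6155,-.1605,.015)})"
```

```text
t 10.425 pos [ 0.5363 -0.1418  0.2503] yaw 89.92 tilt 0.51 open 0.0849 F [-0.5  0.4 -0.1]
[ 0.4498 -0.0778  0.23  ] inc cm [ 6.4  -8.68  1.94]
[ 0.4498 -0.0778  0.09  ] inc cm [ 0.05 -0.11 14.  ]
2 [([409.0, 171.6], [405, 165, 8, 14, 86], [0.6148, -0.156]), ([291.5, 299.5], [281, 293, 20, 14, 212], [0.6158, -0.1608])] tri [ 0.6145 -0.1581  0.0954]
```

Casting2 reads (0.616, −0.161) in the scene view; the arm partly hides it in the top view. Now casting3.

Request:
{"fn": "move_arm", "kwargs": {"increments": [[3,-4,0,0,8.5],[6.4,-8.6,1,0,8.5],[6.4,-8.6,3,0,8.5],[6.4,-8.6,6,0,8.5],[6.4,-8.6,7,0,8.5]]}}

```text
t: 11.15
tool_pos: [0.4484, -0.0764, 0.1727]
tool_rot: [-2.219, -2.219, 0.003]
contact_force: [-0.2, -0.4, 0.6]
opening: 0.0852
```

```bash
python3 go.py .4498,-.0778,.09
```

```text
t 11.15 pos [ 0.4484 -0.0764  0.1727] yaw 89.99 tilt 0.21 open 0.0852 F [-0.2 -0.4  0.6]
[ 0.4498 -0.0778  0.09  ] inc cm [-0.15  0.17  8.26]
```

Request:
{"fn": "move_arm", "kwargs": {"increments": [[-0.1,0.1,2,0,8.5],[-0.1,0.1,4,0,8.5],[-0.1,0.1,6,0,8.5],[-0.1,0.1,7.5,0,8.5],[-0.1,0.1,7.5,0,8.5]]}}

```text
t: 11.78
tool_pos: [0.4496, -0.0774, 0.0989]
tool_rot: [-2.22, -2.219, 0.002]
contact_force: [-0.6, -1.1, 0.7]
opening: 0.0846
```

```bash
python3 go.py .4498,-.0778,.09
```

```text
t 11.775 pos [ 0.4496 -0.0774  0.0989] yaw 89.98 tilt 0.15 open 0.0846 F [-0.6 -1.1  0.7]
[ 0.4498 -0.0778  0.09  ] inc cm [-0.04  0.02  0.89]
```

Request:
{"fn": "move_arm", "kwargs": {"increments": [[0,0,0.6,0,8.5],[0,0,0.8,0,5],[0,0,0.8,0,3.5],[0,0,0.8,0,2],[0,0,0.8,0,2]], "newtons": 50}}

```text
t: 12.4
tool_pos: [0.4503, -0.0776, 0.0926]
tool_rot: [2.221, 2.221, 0.0]
contact_force: [-0.9, 0.0, 1.7]
opening: 0.0245
```

Request:
{"fn": "move_arm", "kwargs": {"increments": [[0,0,0,0,2],[0,0,0,0,2],[0,0,0,0,2]]}}

```text
t: 12.78
tool_pos: [0.4503, -0.0776, 0.0925]
tool_rot: [2.221, 2.221, 0.0]
contact_force: [-2.4, -0.4, 5.3]
opening: 0.0246
```

Request:
{"fn": "move_arm", "kwargs": {"increments": [[0,0,-0.5,0,2],[0,0,-1.5,0,2],[0,0,-3,0,2],[0,0,-5,0,2],[0,0,-6,0,2]]}}

```text
t: 13.4
tool_pos: [0.4508, -0.0777, 0.1541]
tool_rot: [2.22, 2.22, 0.002]
contact_force: [0.2, -0.1, -2.9]
opening: 0.0245
```

```bash
python3 go.py .6155,-.0605,.15; python3 -c "
from h import *
im=get_image('scene')['image'][:,:,::-1]
cv2.imwrite('pics/d1.png',cv2.resize(im[120:400,180:460],None,fx=2,fy=2))"
```

```text
t 13.4 pos [ 0.4508 -0.0777  0.1541] yaw 90.0 tilt 0.17 open 0.0245 F [ 0.2 -0.1 -2.9]
[ 0.6155 -0.0605  0.15  ] inc cm [ 1.72 16.46  0.45]
```

View pics/d1.png

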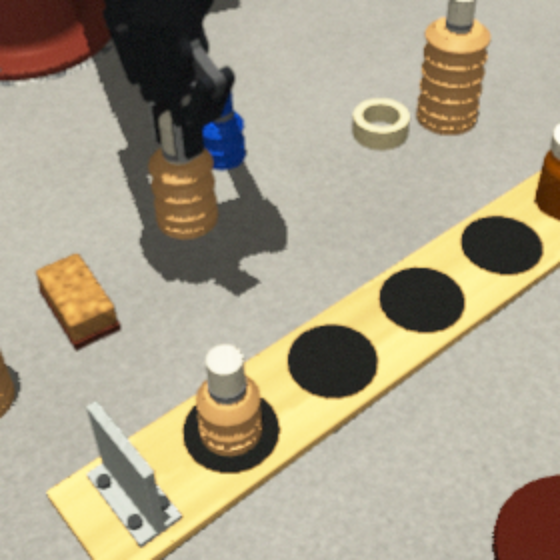

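Casting2 stands centred on its pad (crop (230,420)). Casting3 is held upright (crop (185,190)).

Request:
{"fn": "move_arm", "kwargs": {"increments": [[0,2,0,0,2],[0,5,0,0,2],[1,9,0,0,2],[1.7,12.5,0,0,2],[1.7,15,0,0,2]]}}

```text
t: 14.08
tool_pos: [0.6011, -0.0599, 0.1514]
tool_rot: [-2.22, -2.222, 0.001]
contact_force: [0.1, 0.5, -2.7]
opening: 0.0243
```

Request:
{"fn": "move_arm", "kwargs": {"increments": [[0,1,0,0,2],[0,1.5,0,0,2],[0,1.5,1,0,2],[0,1.5,2,0,2],[0,1.5,2,0,2]]}}

```text
t: 14.7
tool_pos: [0.6133, -0.0603, 0.13]
tool_rot: [-2.22, -2.219, 0.003]
contact_force: [-1.2, -0.6, -2.9]
opening: 0.0244
```

```bash
python3 go.py .6155,-.0605,.1075
```

```text
t 14.7 pos [ 0.6133 -0.0603  0.13  ] yaw 89.98 tilt 0.21 open 0.0244 F [-1.2 -0.6 -2.9]
[ 0.6155 -0.0605  0.1075] inc cm [-0.02  0.22  2.25]
```

Request:
{"fn": "move_arm", "kwargs": {"increments": [[0,0.2,0.5,0,2],[0,0.2,1,0,2],[0,0.2,1.5,0,2],[0,0.2,1.8,0,2],[0,0.2,1.8,0,2]]}}

```text
t: 15.32
tool_pos: [0.6168, -0.0604, 0.1136]
tool_rot: [-2.221, -2.221, 0.001]
contact_force: [-0.0, 0.8, -2.2]
opening: 0.025
```

```bash
python3 go.py .6158,-.0605,.1075
```

```text
t 15.325 pos [ 0.6168 -0.0604  0.1136] yaw 90.0 tilt 0.04 open 0.025 F [-0.   0.8 -2.2]
[ 0.6158 -0.0605  0.1075] inc cm [-0.01 -0.1   0.61]
```

Request:
{"fn": "move_arm", "kwargs": {"increments": [[0,-0.1,0.2,0,2],[0,-0.1,0.4,0,2],[0,-0.1,0.5,0,2],[0,-0.1,0.6,0,2],[0,-0.1,0.6,0,2]]}}

```text
t: 15.95
tool_pos: [0.616, -0.0605, 0.1079]
tool_rot: [-2.221, -2.221, 0.0]
contact_force: [-0.2, -0.0, -1.9]
opening: 0.0246
```

Request:
{"fn": "move_arm", "kwargs": {"increments": [[0,0,0,0,2],[0,0,0,0,2]]}}

```text
t: 16.2
tool_pos: [0.6161, -0.0605, 0.1081]
tool_rot: [2.221, 2.221, 0.0]
contact_force: [0.6, 0.1, -2.6]
opening: 0.0246
```

Request:
{"fn": "move_arm", "kwargs": {"increments": [[0,0,0.1,0,2],[0,0,0.15,0,2],[0,0,0.15,0,2]]}}

```text
t: 16.58
tool_pos: [0.6163, -0.0606, 0.1076]
tool_rot: [2.221, 2.221, 0.0]
contact_force: [-3.6, 0.2, 4.5]
opening: 0.0246
```

Contact on the pad (+4.5 N), so I'll release casting3 and back off.

Request:
{"fn": "move_arm", "kwargs": {"increments": [[0,0,0,0,2.8],[0,0,0,0,3.5],[0,0,0,0,5],[0,0,0,0,8.5],[0,0,0,0,8.5]]}}

```text
t: 17.2
tool_pos: [0.616, -0.0605, 0.1064]
tool_rot: [-2.221, -2.221, -0.0]
contact_force: [-0.5, 0.7, 0.9]
opening: 0.0834
```

Request:
{"fn": "move_arm", "kwargs": {"increments": [[0,0,-3,0,8.5],[0,0,-8,0,8.5],[-2,-3,-13,0,8.5],[-7,-7,-15,0,8.5],[-12,-11,-15,0,8.5]]}}

```text
t: 17.82
tool_pos: [0.5098, -0.1771, 0.2596]
tool_rot: [2.216, 2.219, 0.002]
contact_force: [0.4, -1.4, -0.4]
opening: 0.0853
```

```bash
python3 go.py .4568,-.2886,.25 .4568,-.2886,.11; python3 -c "
from caps import *
caps({2:(.6155,-.1605,.015),3:(.6155,-.0605,.015),4:(.4568,-.2886,0)})"
```

```text
t 17.825 pos [ 0.5098 -0.1771  0.2596] yaw 90.09 tilt 0.33 open 0.0853 F [ 0.4 -1.4 -0.4]
[ 0.4568 -0.2886  0.25  ] inc cm [-11.14  -5.32   0.96]
[ 0.4568 -0.2886  0.11  ] inc cm [ 0.04 -0.07 14.  ]
2 [([411.6, 171.6], [405, 165, 14, 14, 147], [0.6148, -0.1606]), ([291.4, 299.1], [282, 292, 20, 15, 231], [0.6152, -0.1605])] tri [ 0.6149 -0.1605  0.0987]
3 [([356.1, 169.1], [349, 163, 15, 14, 154], [0.6155, -0.0613]), ([347.5, 254.0], [339, 248, 18, 13, 191], [0.6158, -0.0603])] tri [ 0.6157 -0.0609  0.1193]
4 [([490.5, 262.2], [484, 256, 14, 14, 155], [0.4557, -0.2888]), ([145.6, 266.3], [137, 260, 18, 14, 190], [0.4573, -0.2889])] tri [ 0.4558 -0.2889  0.1228]
```

Castings 2 and 3 sit within about 1–2 mm of their pads, with z as expected. Next is casting4 at (0.4565, −0.289).

Request:
{"fn": "move_arm", "kwargs": {"increments": [[-4,-2,0,0,8.5],[-8,-4,0,0,8.5],[-11.1,-5.3,0,0,8.5],[-11.1,-5.3,3,0,8.5],[-11.1,-5.3,6,0,8.5]]}}

```text
t: 18.55
tool_pos: [0.457, -0.2872, 0.196]
tool_rot: [2.222, 2.22, 0.001]
contact_force: [0.3, 0.1, -0.3]
opening: 0.085
```

```bash
python3 go.py .4565,-.2888,.11
```

```text
t 18.55 pos [ 0.457  -0.2872  0.196 ] yaw 89.95 tilt 0.07 open 0.085 F [ 0.3  0.1 -0.3]
[ 0.4565 -0.2888  0.11  ] inc cm [-0.15 -0.06  8.6 ]
```

Request:
{"fn": "move_arm", "kwargs": {"increments": [[-0.1,0,2,0,8.5],[-0.1,0,4,0,8.5],[-0.1,0,6,0,8.5],[-0.1,0,7.5,0,8.5],[-0.1,0,7.5,0,8.5]]}}

```text
t: 19.18
tool_pos: [0.456, -0.2872, 0.1198]
tool_rot: [-2.219, -2.219, 0.0]
contact_force: [-0.2, -0.7, 1.0]
opening: 0.0848
```

```bash
python3 go.py .4565,-.2888,.11; python3 -c "
from h import *
im=get_image('scene')['image'][:,:,::-1]
cv2.imwrite('pics/e1.png',cv2.resize(im[200:360,60:260],None,fx=3,fy=3))"
```

```text
t 19.175 pos [ 0.456  -0.2872  0.1198] yaw 90.0 tilt 0.16 open 0.0848 F [-0.2 -0.7  1. ]
[ 0.4565 -0.2888  0.11  ] inc cm [-0.16  0.05  0.98]
```

View pics/e1.png

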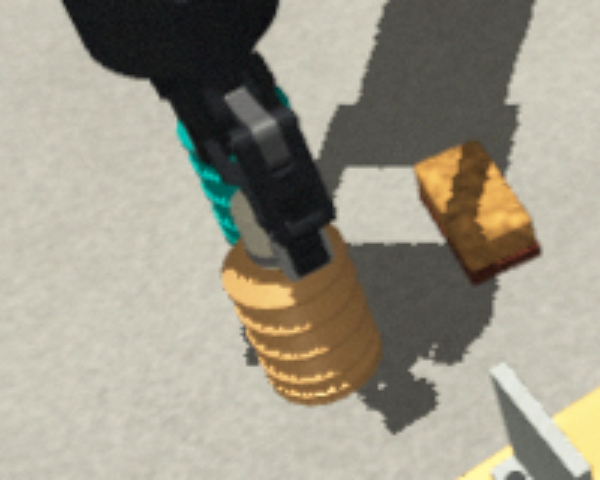

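The fingers straddle the casting4 stub (crop (260,225)), with nothing touching the turquoise one behind. I'll trim y by −1.5 mm, lower and grip.

Request:
{"fn": "move_arm", "kwargs": {"increments": [[-0.15,0,0.5,0,8.5],[-0.15,0,0.8,0,8.5],[-0.15,0,0.8,0,5],[-0.15,0,0.8,0,3.5],[-0.15,0,0.8,0,2]], "newtons": 60}}

```text
t: 19.85
tool_pos: [0.4568, -0.2894, 0.1136]
tool_rot: [2.221, 2.221, 0.0]
contact_force: [-0.2, 0.6, -0.5]
opening: 0.0315
```

Request:
{"fn": "move_arm", "kwargs": {"increments": [[0,0,0,0,2],[0,0,0,0,2],[0,0,0,0,2]]}}

```text
t: 20.23
tool_pos: [0.4568, -0.2895, 0.1138]
tool_rot: [2.221, 2.221, -0.0]
contact_force: [-1.4, 0.3, 4.0]
opening: 0.0244
```

Request:
{"fn": "move_arm", "kwargs": {"increments": [[0,0,-0.5,0,2],[0,0,-1.5,0,2],[0,0,-3.5,0,2],[0,0,-6,0,2],[0,0,-9,0,2]]}}

```text
t: 20.85
tool_pos: [0.4566, -0.2892, 0.205]
tool_rot: [2.221, 2.221, 0.0]
contact_force: [0.4, -0.0, -3.5]
opening: 0.0245
```

Request:
{"fn": "move_arm", "kwargs": {"increments": [[0,0,-3,0,2],[0,0,-6,0,2],[0,0,-7,0,2],[0,0,-7,0,2]]}}

```text
t: 21.35
tool_pos: [0.4569, -0.2895, 0.2743]
tool_rot: [2.22, 2.22, 0.0]
contact_force: [0.8, 0.3, -3.7]
opening: 0.0244
```

```bash
python3 go.py .616,.039,.27; python3 -c "
from h import *
im=get_image('scene')['image'][:,:,::-1]
cv2.imwrite('pics/f1.png',im)"
```

```text
t 21.35 pos [ 0.4569 -0.2895  0.2743] yaw 90.0 tilt 0.1 open 0.0244 F [ 0.8  0.3 -3.7]
[0.616 0.039 0.27 ] inc cm [32.85 15.91  0.42]
```

View pics/f1.png

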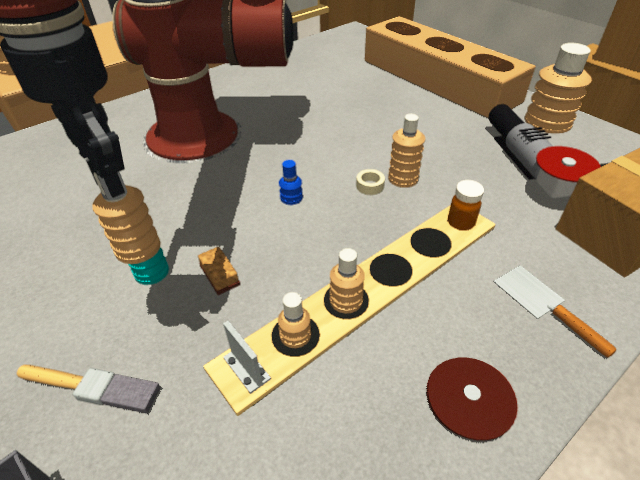

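Casting4 is held upright at (130,225), its underside about 160 mm up. I'll carry it behind the row and then out to its pad.

Request:
{"fn": "move_arm", "kwargs": {"increments": [[3,0,0,0,2],[7,0,0,0,2],[11,0,0,0,2],[15,0,0,0,2],[19,2,0,0,2]]}}

```text
t: 22.02
tool_pos: [0.4755, -0.0979, 0.2713]
tool_rot: [-2.221, -2.218, 0.002]
contact_force: [1.0, -1.1, -2.9]
opening: 0.0238
```

Request:
{"fn": "move_arm", "kwargs": {"increments": [[4,2,0,0,2],[8,4,0,0,2],[11,7,0,0,2],[13,10,0,0,2],[13.8,12,0,0,2]]}}

```text
t: 22.65
tool_pos: [0.5968, 0.0401, 0.2707]
tool_rot: [-2.217, -2.221, 0.004]
contact_force: [0.3, -1.0, -3.4]
opening: 0.0241
```

```bash
python3 go.py .616,.039,.27
```

```text
t 22.65 pos [0.5968 0.0401 0.2707] yaw 90.1 tilt 0.23 open 0.0241 F [ 0.3 -1.  -3.4]
[0.616 0.039 0.27 ] inc cm [-0.12  1.92  0.07]
```

Request:
{"fn": "move_arm", "kwargs": {"increments": [[0,1,1,0,2],[0,1.9,4,0,2],[0,1.9,7,0,2],[0,1.9,10,0,2],[0,1.9,11,0,2]]}}

```text
t: 23.28
tool_pos: [0.6129, 0.0381, 0.1588]
tool_rot: [-2.218, -2.217, 0.008]
contact_force: [0.4, -0.2, -2.7]
opening: 0.0244
```

Request:
{"fn": "move_arm", "kwargs": {"increments": [[0,0,1,0,2],[0,0,1,0,2]]}}

```text
t: 23.52
tool_pos: [0.6156, 0.0385, 0.1532]
tool_rot: [-2.221, -2.221, 0.001]
contact_force: [0.2, -0.5, -3.4]
opening: 0.0243
```

```bash
python3 go.py .616,.039,.1288; python3 -c "
from h import *
im=get_image('scene')['image'][:,:,::-1]
cv2.imwrite('pics/g1.png',cv2.resize(im[160:360,260:500],None,fx=3,fy=3))"
```

```text
t 23.525 pos [0.6156 0.0385 0.1532] yaw 89.98 tilt 0.03 open 0.0243 F [ 0.2 -0.5 -3.4]
[0.616  0.039  0.1288] inc cm [0.05 0.05 2.44]
```

View pics/g1.png

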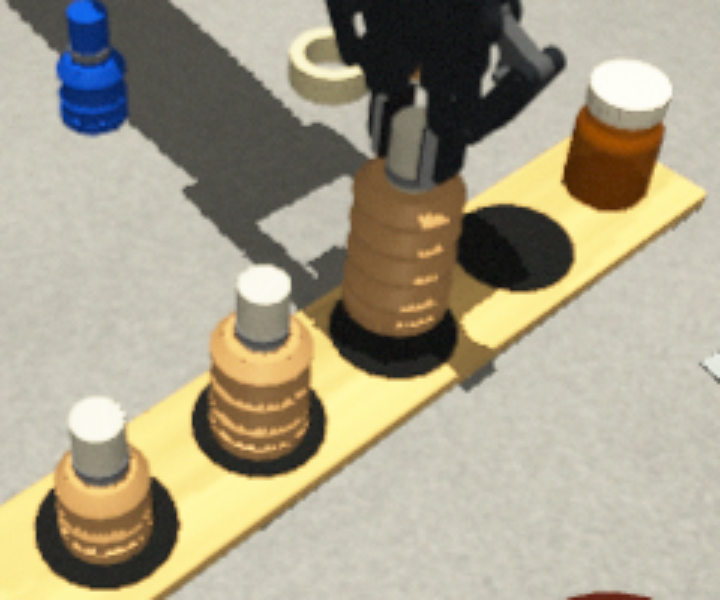

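Casting4 hangs over the third pad (crop (400,330)), slightly leaning at most. Lowering slowly.

Request:
{"fn": "move_arm", "kwargs": {"increments": [[0.05,0,0.5,0,2],[0.05,0,1,0,2],[0.05,0,1.5,0,2],[0.05,0,2,0,2],[0.05,0,2,0,2]]}}

```text
t: 24.2
tool_pos: [0.6153, 0.0392, 0.1326]
tool_rot: [-2.221, -2.221, 0.001]
contact_force: [0.7, 0.9, -3.5]
opening: 0.0244
```

Request:
{"fn": "move_arm", "kwargs": {"increments": [[0,0,0.1,0,2],[0,0,0.2,0,2],[0,0,0.3,0,2],[0,0,0.3,0,2]]}}

```text
t: 24.7
tool_pos: [0.6157, 0.0392, 0.1303]
tool_rot: [-2.222, -2.221, 0.0]
contact_force: [0.2, -0.3, -4.8]
opening: 0.0243
```

```bash
python3 go.py .616,.039,.1288
```

```text
t 24.7 pos [0.6157 0.0392 0.1303] yaw 89.99 tilt 0.01 open 0.0243 F [ 0.2 -0.3 -4.8]
[0.616  0.039  0.1288] inc cm [-0.02  0.03  0.15]
```

Request:
{"fn": "move_arm", "kwargs": {"increments": [[0,0,0.1,0,2],[0,0,0.15,0,2],[0,0,0.15,0,2]]}}

```text
t: 25.08
tool_pos: [0.6157, 0.0392, 0.1289]
tool_rot: [2.222, 2.221, 0.0]
contact_force: [-0.2, 0.7, -4.0]
opening: 0.0245
```

Request:
{"fn": "move_arm", "kwargs": {"increments": [[0,0,0.1,0,2],[0,0,0.15,0,2],[0,0,0.15,0,2]]}}

```text
t: 25.45
tool_pos: [0.616, 0.0392, 0.1288]
tool_rot: [2.221, 2.221, 0.0]
contact_force: [-4.7, 1.0, 5.8]
opening: 0.0243
```

Contact (+5.8 N), so I'll release casting4 and retreat.

Request:
{"fn": "move_arm", "kwargs": {"increments": [[0,0,0,0,2.8],[0,0,0,0,3.5],[0,0,0,0,5],[0,0,0,0,8.5],[0,0,0,0,8.5]]}}

```text
t: 26.08
tool_pos: [0.6157, 0.0392, 0.1273]
tool_rot: [-2.222, -2.221, -0.0]
contact_force: [0.1, -0.1, 0.3]
opening: 0.0834
```

Request:
{"fn": "move_arm", "kwargs": {"increments": [[0,0,-3,0,8.5],[0,0,-8,0,8.5],[0,-4,-13,0,8.5],[4,-9,-15,0,8.5],[9,-13,-15,0,8.5]]}}

```text
t: 26.7
tool_pos: [0.4899, 0.1242, 0.2802]
tool_rot: [2.222, 2.216, 0.007]
contact_force: [0.8, 2.5, -0.4]
opening: 0.0849
```

```bash
python3 go.py .4457,.2538,.28 .4457,.2538,.132; python3 -c "
from caps import *
caps({2:(.6155,-.1605,.015),3:(.6155,-.0605,.015),4:(.616,.039,.015),5:(.4457,.2538,0)})"
```

```text
t 26.7 pos [0.4899 0.1242 0.2802] yaw 89.85 tilt 0.31 open 0.0849 F [ 0.8  2.5 -0.4]
[0.4457 0.2538 0.28  ] inc cm [ 1.294e+01 -4.460e+00  1.000e-02]
[0.4457 0.2538 0.132 ] inc cm [-1.00e-02 -8.00e-02  1.48e+01]
2 [([411.6, 171.7], [405, 165, 14, 14, 146], [0.6146, -0.1606]), ([291.6, 299.0], [283, 292, 19, 15, 225], [0.6152, -0.1602])] tri [ 0.6148 -0.1604  0.0988]
3 [([356.1, 169.1], [349, 163, 15, 13, 147], [0.6155, -0.0613]), ([347.6, 254.1], [339, 248, 18, 13, 186], [0.6161, -0.0603])] tri [ 0.6158 -0.0608  0.1191]
4 [([296.8, 167.2], [290, 161, 15, 14, 160], [0.6153, 0.0392]), ([398.0, 213.1], [390, 208, 17, 11, 147], [0.6161, 0.0393])] tri [0.6156 0.0394 0.1386]
5 none
```

Castings 2–4 read within about 1 mm of their targets. Now casting5 at (0.446, 0.254).

Request:
{"fn": "move_arm", "kwargs": {"increments": [[5,-2,0,0,8.5],[10,-4,0,0,8.5],[13,-4.5,0,0,8.5],[13,-4.5,3,0,8.5],[13,-4.5,6,0,8.5]]}}

```text
t: 27.42
tool_pos: [0.4455, 0.2543, 0.2168]
tool_rot: [2.22, 2.222, 0.002]
contact_force: [-0.0, 0.1, -0.8]
opening: 0.085
```

Request:
{"fn": "move_arm", "kwargs": {"increments": [[0,0,2,0,8.5],[0,0,2,0,8.5]]}}

```text
t: 27.68
tool_pos: [0.4443, 0.2533, 0.1952]
tool_rot: [-2.221, -2.22, 0.006]
contact_force: [0.3, -0.8, 0.1]
opening: 0.0847
```

```bash
python3 go.py .4457,.2538,.133; python3 -c "
from h import *
im=get_image('scene')['image'][:,:,::-1]
cv2.imwrite('pics/h1.png',cv2.resize(im[60:260,320:520],None,fx=3,fy=3))"
```

```text
t 27.675 pos [0.4443 0.2533 0.1952] yaw 89.97 tilt 0.22 open 0.0847 F [ 0.3 -0.8  0.1]
[0.4457 0.2538 0.133 ] inc cm [0.06 0.16 6.22]
```

View pics/h1.png

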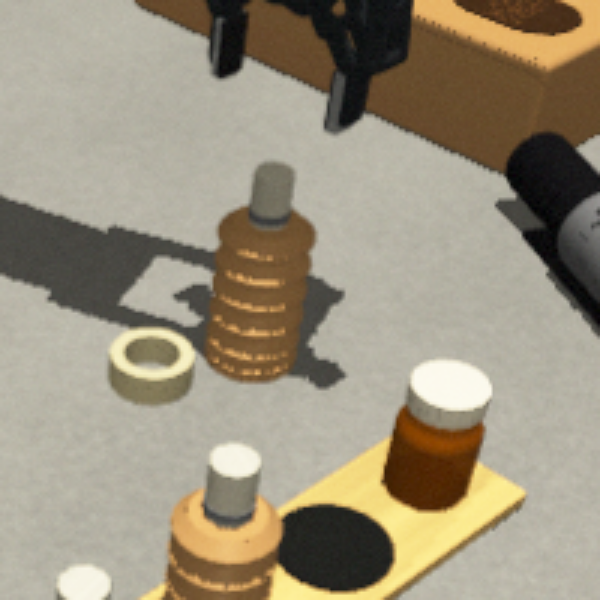

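The fingers are above casting5's stub (crop (272,190)). Descending.

Request:
{"fn": "move_arm", "kwargs": {"increments": [[0.05,0.1,2,0,8.5],[0.05,0.1,4,0,8.5],[0.05,0.1,5.5,0,8.5],[0.05,0.1,6,0,8.5],[0.05,0.1,6,0,8.5]]}}

```text
t: 28.35
tool_pos: [0.4459, 0.2544, 0.1367]
tool_rot: [-2.221, -2.221, 0.001]
contact_force: [-0.7, -0.3, 1.0]
opening: 0.0853
```

```bash
python3 go.py .4457,.2538,.133
```

```text
t 28.35 pos [0.4459 0.2544 0.1367] yaw 90.0 tilt 0.05 open 0.0853 F [-0.7 -0.3  1. ]
[0.4457 0.2538 0.133 ] inc cm [-0.06 -0.02  0.37]
```

Request:
{"fn": "move_arm", "kwargs": {"increments": [[-0.06,0,0.2,0,8.5],[-0.06,0,0.3,0,5],[-0.06,0,0.3,0,3.5],[-0.06,0,0.3,0,2],[-0.06,0,0.3,0,2]], "newtons": 70}}

```text
t: 28.98
tool_pos: [0.4463, 0.254, 0.1347]
tool_rot: [2.221, 2.221, 0.001]
contact_force: [-1.6, 0.1, 1.6]
opening: 0.0241
```

Request:
{"fn": "move_arm", "kwargs": {"increments": [[0,0,0,0,2],[0,0,0,0,2],[0,0,0,0,2]]}}

```text
t: 29.35
tool_pos: [0.4463, 0.254, 0.1347]
tool_rot: [2.221, 2.221, 0.001]
contact_force: [-1.6, 0.0, 4.4]
opening: 0.024
```

Request:
{"fn": "move_arm", "kwargs": {"increments": [[0,0,-0.5,0,2],[0,0,-1.5,0,2],[0,0,-3.5,0,2],[0,0,-6,0,2],[0,0,-9,0,2]]}}

```text
t: 29.98
tool_pos: [0.4459, 0.2537, 0.2257]
tool_rot: [2.222, 2.221, -0.0]
contact_force: [0.9, -0.8, -3.3]
opening: 0.024
```

Request:
{"fn": "move_arm", "kwargs": {"increments": [[0,0,-3,0,2],[0,0,-5,0,2],[0,0,-5,0,2]]}}

```text
t: 30.35
tool_pos: [0.447, 0.2542, 0.2769]
tool_rot: [2.22, 2.22, 0.007]
contact_force: [-0.3, -0.2, -4.0]
opening: 0.0242
```

```bash
python3 go.py .6163,.1385,.27; python3 -c "
from h import *
im=get_image('scene')['image'][:,:,::-1]
cv2.imwrite('pics/i1.png',cv2.resize(im[20:260,300:540],None,fx=2.5,fy=2.5))"
```

```text
t 30.35 pos [0.447  0.2542 0.2769] yaw 89.99 tilt 0.27 open 0.0242 F [-0.3 -0.2 -4. ]
[0.6163 0.1385 0.27  ] inc cm [-11.57  16.92   0.74]
```

View pics/i1.png

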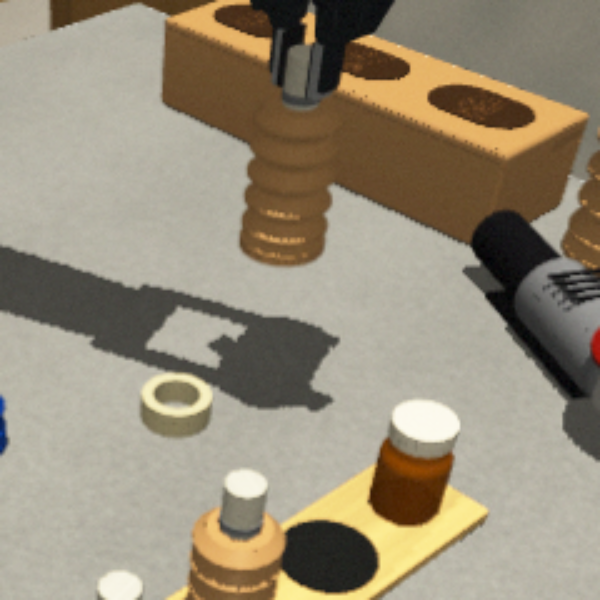

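Casting5 is held upright (crop (288,180)), its underside about 142 mm up. I'll go sideways first and then out, which keeps it clear of the jar.

Request:
{"fn": "move_arm", "kwargs": {"increments": [[-2,0,0,0,2],[-5,1,0,0,2],[-8,2.5,0,0,2],[-10.5,5,0,0,2],[-11.5,8,0,0,2]]}}

```text
t: 31.02
tool_pos: [0.5258, 0.1363, 0.2725]
tool_rot: [-2.223, -2.218, 0.004]
contact_force: [0.5, 0.9, -4.3]
opening: 0.0241
```

Request:
{"fn": "move_arm", "kwargs": {"increments": [[0,3,0,0,2],[0,6,0,0,2],[0,8,0,0,2],[0,9,0,0,2],[0,9,0,0,2]]}}

```text
t: 31.65
tool_pos: [0.6157, 0.1381, 0.2729]
tool_rot: [-2.221, -2.22, 0.003]
contact_force: [-0.4, 0.7, -3.5]
opening: 0.0242
```

```bash
python3 go.py .6163,.1385,.17
```

```text
t 31.65 pos [0.6157 0.1381 0.2729] yaw 89.96 tilt 0.14 open 0.0242 F [-0.4  0.7 -3.5]
[0.6163 0.1385 0.17  ] inc cm [ 0.04  0.09 10.29]
```

Request:
{"fn": "move_arm", "kwargs": {"increments": [[0,0,2,0,2],[0,0,5,0,2],[0,0,8,0,2],[0,0,10,0,2],[0,0,10,0,2]]}}

```text
t: 32.28
tool_pos: [0.614, 0.1387, 0.1712]
tool_rot: [-2.219, -2.219, 0.007]
contact_force: [0.0, 1.0, -4.0]
opening: 0.0242
```

```bash
python3 go.py .6163,.1385,.1497; python3 -c "
from h import *
im=get_image('scene')['image'][:,:,::-1]
cv2.imwrite('pics/j1.png',cv2.resize(im[120:320,300:540],None,fx=3,fy=3))"
```

```text
t 32.275 pos [0.614  0.1387 0.1712] yaw 90.01 tilt 0.31 open 0.0242 F [ 0.  1. -4.]
[0.6163 0.1385 0.1497] inc cm [-0.02  0.24  2.15]
```

View pics/j1.png

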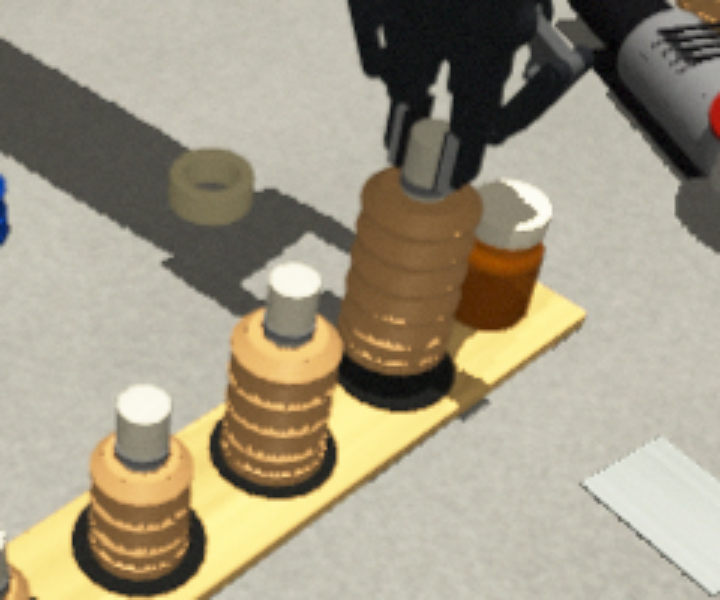

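Casting5 hangs over the last pad (crop (400,370)), clear of the jar at (500,255). Lowering gently.

Request:
{"fn": "move_arm", "kwargs": {"increments": [[0,0.1,0.4,0,2],[0,0.1,0.8,0,2],[0,0.1,1.2,0,2],[0,0.1,1.5,0,2],[0,0.1,1.5,0,2]]}}

```text
t: 32.95
tool_pos: [0.6168, 0.1388, 0.1587]
tool_rot: [-2.221, -2.221, 0.001]
contact_force: [0.1, -0.8, -3.8]
opening: 0.0238
```

Request:
{"fn": "move_arm", "kwargs": {"increments": [[0,0,0.1,0,2],[0,0,0.2,0,2],[0,0,0.2,0,2]]}}

```text
t: 33.33
tool_pos: [0.617, 0.1388, 0.1572]
tool_rot: [-2.222, -2.221, 0.0]
contact_force: [-0.2, 0.7, -5.6]
opening: 0.0242
```

```bash
python3 go.py .6163,.1385,.1497
```

```text
t 33.325 pos [0.617  0.1388 0.1572] yaw 89.99 tilt 0.01 open 0.0242 F [-0.2  0.7 -5.6]
[0.6163 0.1385 0.1497] inc cm [-0.03 -0.07  0.75]
```

Request:
{"fn": "move_arm", "kwargs": {"increments": [[0,-0.1,0.2,0,2],[0,-0.1,0.4,0,2],[0,-0.1,0.6,0,2],[0,-0.1,0.6,0,2]]}}

```text
t: 33.83
tool_pos: [0.6159, 0.1388, 0.1508]
tool_rot: [-2.221, -2.221, 0.001]
contact_force: [-0.4, -0.4, -3.9]
opening: 0.024
```

Request:
{"fn": "move_arm", "kwargs": {"increments": [[0,0,0.1,0,2],[0,0,0.15,0,2],[0,0,0.15,0,2]]}}

```text
t: 34.2
tool_pos: [0.6161, 0.1388, 0.1498]
tool_rot: [2.222, 2.221, 0.0]
contact_force: [0.1, 0.2, -3.5]
opening: 0.024
```

Request:
{"fn": "move_arm", "kwargs": {"increments": [[0,0,0.1,0,2],[0,0,0.15,0,2],[0,0,0.15,0,2]]}}

```text
t: 34.58
tool_pos: [0.6164, 0.1389, 0.1498]
tool_rot: [2.221, 2.221, 0.001]
contact_force: [-4.4, -0.4, 5.3]
opening: 0.0239
```

Contact (+5.3 N), so I'll release casting5, rise and move back out of the way.

Request:
{"fn": "move_arm", "kwargs": {"increments": [[0,0,0,0,2.8],[0,0,0,0,3.5],[0,0,0,0,5],[0,0,0,0,8.5],[0,0,0,0,8.5]]}}

```text
t: 35.2
tool_pos: [0.6161, 0.1388, 0.1482]
tool_rot: [2.222, 2.221, 0.0]
contact_force: [0.2, -0.5, -0.9]
opening: 0.0832
```

Request:
{"fn": "move_arm", "kwargs": {"increments": [[0,0,-3,0,8.5],[0,0,-8,0,8.5],[0,-4,-12,0,8.5],[3,-9,-12,0,8.5],[8,-14,-12,0,8.5]]}}

```text
t: 35.83
tool_pos: [0.481, 0.2131, 0.2693]
tool_rot: [2.224, 2.218, 0.003]
contact_force: [0.6, 0.6, 0.4]
opening: 0.0846
```

Request:
{"fn": "move_arm", "kwargs": {"increments": [[5,-2,0,0,8.5],[10,-4,0,0,8.5],[12,-5,0,0,8.5],[12,-5,0,0,8.5],[12,-5,0,0,8.5]]}}

```text
t: 36.45
tool_pos: [0.4322, 0.3325, 0.2682]
tool_rot: [2.222, 2.221, -0.0]
contact_force: [0.5, -0.6, 0.3]
opening: 0.0849
```

```bash
python3 go.py; python3 -c "
from caps import *
top=get_image('top');sc=get_image('scene')
caps({2:(.6155,-.1605,.015),3:(.6155,-.0605,.015),4:(.616,.039,.015),5:(.6163,.1385,.015)},top,sc)
a=top['image'].astype(int);w=((a.max(2)-a.min(2))<40)&(a.min(2)>150);w[:,:175]=0;w[:,215:]=0
print('jar',blobs(w,100,1200))
cv2.imwrite('pics/k_s.png',cv2.resize(sc['image'][150:390,200:520,::-1],None,fx=2.5,fy=2.5)); cv2.imwrite('pics/k_t.png',top['image'][:,:,::-1])"
```

```text
t 36.45 pos [0.4322 0.3325 0.2682] yaw 89.98 tilt 0.02 open 0.0849 F [ 0.5 -0.6  0.3]
2 [([411.6, 171.2], [406, 165, 13, 13, 111], [0.6155, -0.1606]), ([291.6, 299.1], [283, 292, 19, 15, 222], [0.6153, -0.1603])] tri [ 0.6155 -0.1605  0.0993]
3 [([355.8, 168.8], [350, 163, 13, 13, 119], [0.616, -0.0607]), ([347.6, 254.2], [339, 248, 18, 13, 183], [0.6162, -0.0605])] tri [ 0.6161 -0.0606  0.119 ]
4 [([296.6, 167.0], [290, 161, 14, 13, 128], [0.6156, 0.0395]), ([398.0, 212.9], [390, 208, 17, 11, 150], [0.6158, 0.0396])] tri [0.6157 0.0396 0.139 ]
5 [([235.4, 164.5], [229, 158, 14, 14, 132], [0.6167, 0.1386]), ([444.4, 175.5], [437, 171, 16, 10, 129], [0.6163, 0.1397])] tri [0.6167 0.1386 0.1597]
jar [(array([211.6,  99.8]), [207, 73, 8, 44, 213]), (array([193.1, 172.2]), [181, 160, 25, 25, 500])]
```

View pics/k_s.png

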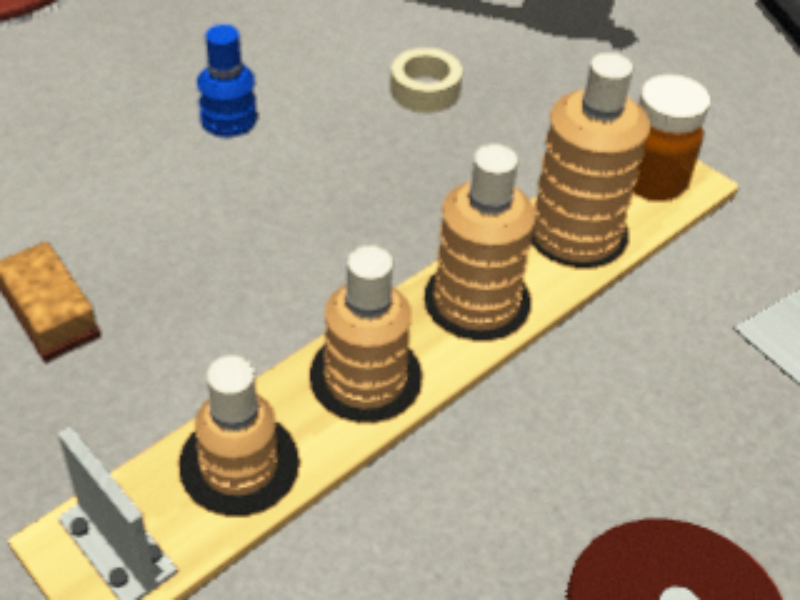

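View pics/k_t.png

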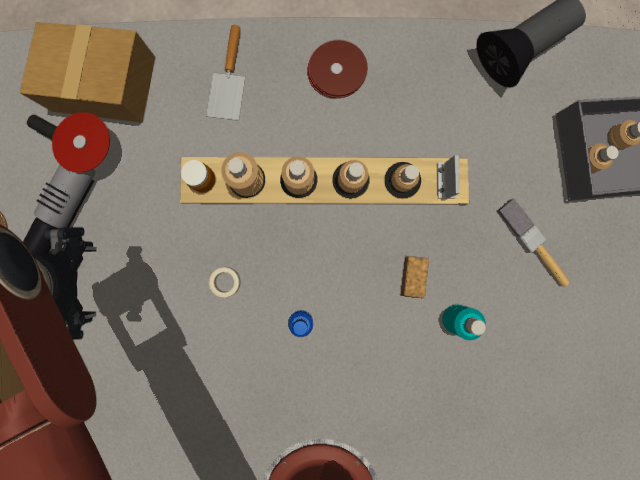

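Both views show 2, 3, 4 and 5 ribs in order from the stop, all upright. The jar lid is unchanged at (193.1,172.2) and the arm is clear. Handing in.

```bash
python3 -c "
from h import *
print(order.finish_job())"
```

```text
the job is handed in; nothing more can be done
None
```

The four castings now stand on the pads in height order from the steel stop: 2, 3, 4 and 5 ribs, with the tallest beside the jar. I handed the job in at about 36.5 s. `finish_job` reports no verdict, so the result rests on my own checks.

- **Placing:** I gripped each casting by its white stub and lowered it until the wrist force showed contact with the pad before opening the fingers.
- **Position:** In the last two-view check, each casting axis was about 1.5 mm or less from its measured pad centre. All four stub tops were within 1 mm of the height expected for standing on the pads.
- **Upright:** All four look upright in the last pictures.
- **Jar and arm:** The jar lid is at the same pixel as at the start. The arm was clear, and the contact-force reading was noise only.
- **Disagreements:** The two cameras differed by up to 2 mm on the pad centres, so I averaged them. One early top-view reading of casting2 was off because the arm partly hid it, and later readings agreed.

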